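# Air a covered culture dish from both sides

### The job

Let fresh air into the covered culture dish without uncovering it. Take the lid by its round knob and raise that edge just clear of the dish rim (a finger's breadth of gap at most) for about a second while the opposite edge stays down on the dish, then lower it gently and let go; then take it by the bar grip on the other side and do the same there. Leave the lid lying flat and centred on the dish, with an even gap between skirt and dish all round, and leave the other things on the bench where they are.

Things in the scene. Friction and masses are not known exactly. Their poses are not given: they have to be found in the camera images.
- dish_rim (a point): Round glass culture dish, 116 mm outside diameter, 34 mm high, wall 4 mm; fixed on a light-grey viewing stand (200 x 300 x 36 mm) that is fixed to the bench, at another place each time: it does not move when pushed. The point is the centre of the dish's mouth, level with the top of its rim, 74 mm above the bench. z up.
- lid: Loose shallow round lid, opaque white plastic, about 160 g, 134 mm outside diameter, resting on the dish rim. Top plate 4 mm thick; skirt 3 mm thick, 128 mm inside diameter, hanging 14 mm below the plate: 6 mm of play to every side of the dish; starts off-centre and turned any way. Origin on its axis at the skirt's lower edge. z up; +x towards the bar grip, -x towards the knob.
- lid_top (a point): Centre of the lid's upper face, 18 mm above the lid's origin; 4 mm above the dish rim when seated.
- knob_grip (a point): Upright round knob moulded on the lid near its edge, same white plastic, 20 mm diameter, standing 31 mm above the lid's upper face. The point is on the knob's axis about half-way up (15 mm above the lid's upper face), 48 mm from the lid's axis in its -x direction. Axes as the lid.
- bar_grip (a point): Upright flat bar grip moulded on the lid near the opposite edge, same white plastic, 30 mm long along the lid's x (radial), 12 mm thick along the lid's y, standing 31 mm above the lid's upper face. The point is at its middle, half-way up (15 mm above the lid's upper face), 46 mm from the lid's axis in its +x direction. Axes as the lid.
- knob_edge (a point): Lower edge of the skirt on the knob side, 64 mm from the lid's axis; 14 mm below the dish rim when seated.
- bar_edge (a point): Lower edge of the skirt on the bar side, 64 mm from the lid's axis; 14 mm below the dish rim when seated.
- shell: Bystander: loose oyster shell half, 80 mm across, 20 mm high, lying on the stand beside the dish. Origin under its middle.
- forceps: Bystander: loose steel forceps, 115 mm long, 6 mm high, lying on the stand beside the shell. Origin under the middle.
- wash_bottle: Bystander: loose white wash bottle, 64 mm diameter, 150 mm high, right of the stand. Origin under its base.
- beaker: Bystander: loose empty glass beaker, 72 mm diameter, 90 mm high, left of the stand. Origin under its base.
- spare_dishes: Bystander: stack of clear spare dishes in one piece, 90 mm diameter, 52 mm high, right of the stand. Origin under its base.
- jar: Bystander: loose amber jar, 68 mm diameter, 85 mm high, left of the stand. Origin under its base.
Not all that is in view belongs to the job. What is shaped like the lid but pink is not meant.

How it is judged:
By the outcome, as a careful person would: the job done as asked, in the order asked, and still so for the second after the job is handed in, with the robot touching nothing.
It also fails if it takes over 64 s, if anything falls off the work surface, if the arm or the gripper's body presses on something with over 40 N, if the wrist force passes 120 N, or if a joint passes its speed limit or range.

### The arm

A 6-joint arm with a two-finger parallel gripper is mounted at the origin on the work surface. World frame = base frame: x ahead of the robot, y to its left, z up, the work surface at z = 0. Lengths are in mm, angles in rad, forces in N, time in s.
With the tool pointing down it reaches from about 350 to 975 mm from the base axis. Payload 4.9 kg.
Tool frame: the origin (TCP) lies at the centre of the arm's flange, where the gripper is bolted on; the fingertips stand 173 mm ahead of it and the grasp point (between the pads) lies 155 mm ahead of it (robot.grip_depth is the distance from the TCP to the grasp point, in mm); z points along the fingers, y is the line along which they close (so a half turn about z gives the same grasp; the last joint's range is limited). The gripper opens to 85 mm and grips with 20 to 120 N. Pads are 22 mm wide; open, the fingers measure 114 mm over their backs; the gripper's body (76 mm by 85 mm) begins 54 mm behind the grasp point. The pads swing forward as they close: fully open they stand 13 mm farther back than shut.
Start: joints at [-1.318, 0.053, 1.613, -0, 1.476, -0.119], TCP at [227.052, -582.28, 404.704] pointing down, gripper open.
Joint ranges: [-3.01, 3.01], [-1.01, 2.22], [0.06, 2.58], [-1.02, 4.17], [0.09, 2.62], [-3.14, 3.14]. Speed limits (rad/s): [2.57, 2.57, 3.14, 3.14, 3.14, 3.14].

### API

Orientations are given as a rotation vector (axis times angle).
In Python, from bench import observe, viewer, ticket, recognise, robot gives the robot as it stands.
- The arm moves only by the tool jog_arm, never from a script. Its argument "motion" is a list of rows, each a list of 2 entries, a list of its own where there are three numbers: the shift along the tool's x, y, z as a fraction of full scale, then the turn, a rotation vector about the tool's x, y, z as a fraction of full scale. In form: [[[x, y, z], [ax, ay, az]], ...]. A call has 1 to 12 rows; each row shifts and turns the commanded pose from where the row before left it, along the tool's axes as they then stand; what a row does not reach is not made up. Full scale, the value 1, is 60 mm for a shift and 5 degrees for a turn. A row lasts 1/8 s, in which the tool goes at most 62.5 mm and 10.7 degrees, less where a joint would pass 70% of its speed; a pose out of reach is approached as far as the arm can. A call with a number of a shift or a turn outside -1 to 1 is refused whole. A call with a gripper value outside its range is refused whole. "fingers" is the closure, from 0 (fully open) to 1 (shut), set as the call begins (left out, the last holds). The fingers move at their own pace and stop on an object; "force" is the grip in N (left out, the last holds). Time passes only in rows, so rows that do not move let the fingers close. It gives the time, the measured TCP pose, the force, the opening and the grip force at its end, in the units of the state.
- observe(): the state, without advancing time (a new reading comes with each control period).
- viewer.camera(name): name is "side" or "top"; returns a dict with "frame" (480x640x3 uint8, blue, green, red), "mtx" (3x3 intrinsics, pixels), "R" (3x3) and "t" (3): a world point X has camera coordinates R X + t. Camera axes: x right, y down, z forward; pixel columns grow to the right and rows downward; lengths in mm; the calibration is good to about 2 mm. A picture is of the moment at which its call begins. There is no depth.
- ticket.finish_job(): hands the job in; it is judged then, once.
Trained networks look in a picture, given as the dict that the camera call returned (one of the last four; its "shot" number tells which), for a name from the list of things; names that differ only in an ending like _2 or _b are one class to them, and where a whole thing is asked for, a point or a joint stands for the part that bears it (a point fixed in the world has none). Each returns a list of dicts, best first, with "score" (0 to 1); they miss things now and then, are a little off and sometimes report something else, mostly with a low value. They report only what shows in the picture. A call takes as long as a camera call. They do not tell look-alikes from the thing itself.
- recognise(name, picture): "xyz" ([x, y, z] in mm, in world coordinates, good to about 4 mm: the middle of the surface that is visible of it).
The state is a dict: "clock": time; "qpos": joint angles; "dq": joint speeds; "tau": joint torques, N m; "tool_pos": TCP position; "eef_rot": TCP orientation; "ft_force": force on the tool from outside, world axes, zero at the start; "ft_torque": the same for the moment, N m; "width": opening from 0.0 (shut) to 1.0 (fully open); "finger_force": force on a finger pad.
Only numpy, scipy, OpenCV 4.12 (cv2) and the standard library are available. Lean on these libraries where they do the work, as an engineer would, in place of code of your own. Each camera call takes 0.05 s, during which the arm holds its last target. There are 200 camera calls.

## Working session

There is one attempt and no reset: what is moved stays moved. The work goes in short steps, Python scripts to look and compute and a tool call to move; the robot and the scene stay as the last step left them, time stands still between calls to the robot, and variables do not carry over. Pictures are saved under pics/ and viewed, at most 10 in all, crops included, and the job is handed in when it is done.

Besides the shell and the picture viewer there is one more tool, called after "Request:" as name(argument=value, ...), one argument or row to a line, values as JSON. jog_arm: Moves the arm, as the interface text tells. Shift numbers are shares of 60 mm and turn numbers shares of 5 degrees, none past 1 either way. Its arguments: {"type":"object","properties":{"motion":{"type":"array"},"fingers":{"type":"number"},"force":{"type":"number"}},"required":["motion"]}

```bash
ls; mkdir -p pics
cat > h.py <<'E'
import numpy as np,cv2
from scipy.spatial.transform import Rotation as Rn
from bench import observe, viewer, ticket, recognise, robot
def snap(n,tag):
    p=viewer.camera(n); cv2.imwrite(f'pics/{tag}.png',p['frame']); return p
def proj(p,X):
    c=np.asarray(p['R'])@np.asarray(X,float)+np.asarray(p['t']).ravel(); u=np.asarray(p['mtx'])@c; return u[:2]/u[2]
def ray(p,uv):
    R=np.asarray(p['R']);o=-R.T@np.asarray(p['t']).ravel()
    d=R.T@np.linalg.inv(np.asarray(p['mtx']))@[uv[0],uv[1],1.]; return o,d/np.linalg.norm(d)
def tri(rs):
    A=sum(np.eye(3)-np.outer(d,d) for o,d in rs);b=sum((np.eye(3)-np.outer(d,d))@o for o,d in rs); return np.linalg.solve(A,b)
def atz(p,uv,z):
    o,d=ray(p,uv); return o+d*(z-o[2])/d[2]
E
python3 - <<'E'
from h import *
s=observe();print({k:np.round(v,3) for k,v in s.items()}, robot.grip_depth)
for n in('top','side'):
    p=snap(n,n+'0')
    for k in('lid','knob_grip','bar_grip','dish_rim','shell','forceps','wash_bottle','beaker','spare_dishes','jar'):
        print(n,k,[(round(r['score'],2),np.round(r['xyz']).tolist(),np.round(proj(p,r['xyz'])).tolist()) for r in recognise(k,p)[:3]])
E
```

```text
pics
{'clock': np.float64(0.0), 'qpos': array([-1.318,  0.053,  1.614, -0.   ,  1.476, -0.119]), 'dq': array([-0.   ,  0.002, -0.001, -0.003, -0.002,  0.   ]), 'tau': array([ 0.0000e+00, -3.9369e+01, -3.7018e+01, -0.0000e+00,  7.0000e-03,
        0.0000e+00]), 'tool_pos': array([ 226.99 , -582.036,  403.454]), 'eef_rot': array([-3.085, -0.58 ,  0.   ]), 'ft_force': array([-0.525,  0.599,  0.054]), 'ft_torque': array([-0.013,  0.013,  0.026]), 'finger_force': np.float64(0.0), 'width': np.float64(0.997)} 154.70000000000002
top lid [(0.88, [344.0, 78.0, 22.0], [299.0, 325.0]), (0.8, [578.0, -237.0, 14.0], [428.0, 225.0]), (0.62, [558.0, -24.0, 78.0], [341.0, 229.0])]
top knob_grip [(0.86, [414.0, -204.0, 19.0], [419.0, 293.0]), (0.84, [578.0, -242.0, 16.0], [430.0, 225.0]), (0.7, [561.0, -22.0, 80.0], [340.0, 228.0])]
top bar_grip [(0.94, [578.0, -239.0, 22.0], [430.0, 225.0]), (0.91, [560.0, -21.0, 81.0], [340.0, 228.0]), (0.8, [415.0, -203.0, 19.0], [418.0, 293.0])]
top dish_rim []
top shell [(0.94, [626.0, 138.0, 53.0], [272.0, 204.0])]
top forceps [(0.5, [531.0, 132.0, 46.0], [274.0
[... 568 characters left out ...]
, 80.0, 18.0], [383.0, 279.0]), (0.79, [415.0, -194.0, 19.0], [384.0, 195.0]), (0.77, [552.0, -14.0, 80.0], [309.0, 209.0])]
side bar_grip [(0.98, [342.0, 86.0, 17.0], [384.0, 282.0]), (0.77, [577.0, -227.0, 17.0], [328.0, 175.0]), (0.69, [558.0, -15.0, 82.0], [306.0, 208.0])]
side dish_rim [(0.49, [557.0, 34.0, 45.0], [300.0, 233.0])]
side shell [(0.66, [620.0, 143.0, 48.0], [254.0, 258.0])]
side forceps [(0.83, [530.0, 130.0, 42.0], [295.0, 266.0])]
side wash_bottle [(0.75, [436.0, -370.0, 80.0], [394.0, 137.0])]
side beaker [(0.91, [496.0, 468.0, 58.0], [239.0, 407.0])]
side spare_dishes [(0.77, [606.0, -378.0, 47.0], [336.0, 134.0])]
side jar [(0.8, [586.0, 484.0, 76.0], [185.0, 393.0])]
```

View pics/top0.png

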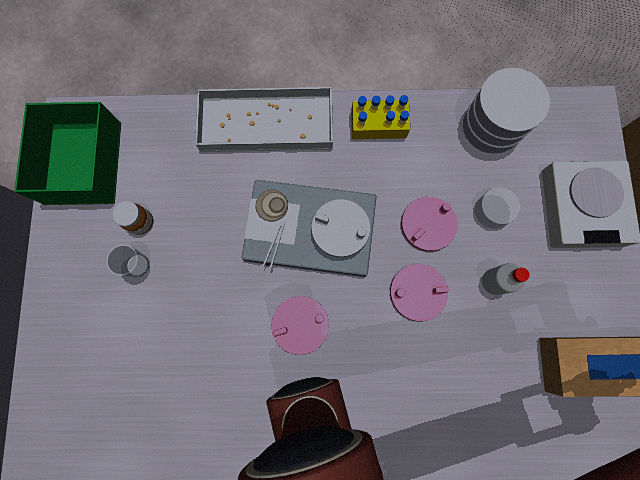

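View pics/side0.png

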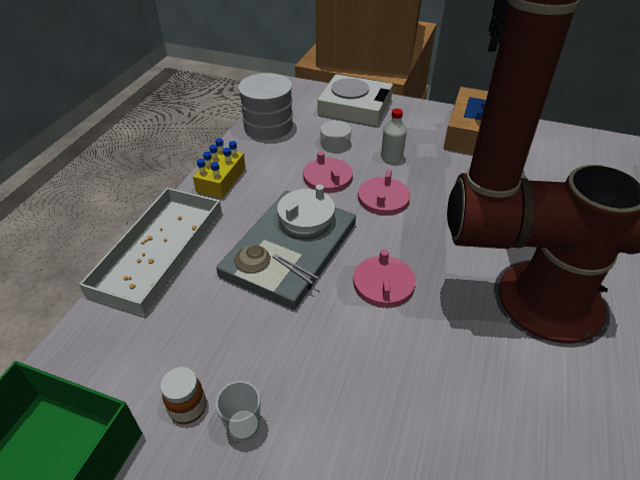

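The white lid on the grey stand shows at top (340,228) and side (306,212). The three lids at top (430,223), (419,292) and (300,325) are pink, so they are decoys. I'll confirm with an enlarged crop of both views.

Run:
```python
from h import *
a=cv2.imread('pics/top0.png')[190:265,300:380];b=cv2.imread('pics/side0.png')[175:250,265:345]
f=lambda i:cv2.resize(i,(400,375),interpolation=cv2.INTER_CUBIC)
cv2.imwrite('pics/crop0.png',np.hstack([f(a),f(b)]))
```

```text
(no output)
```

View pics/crop0.png

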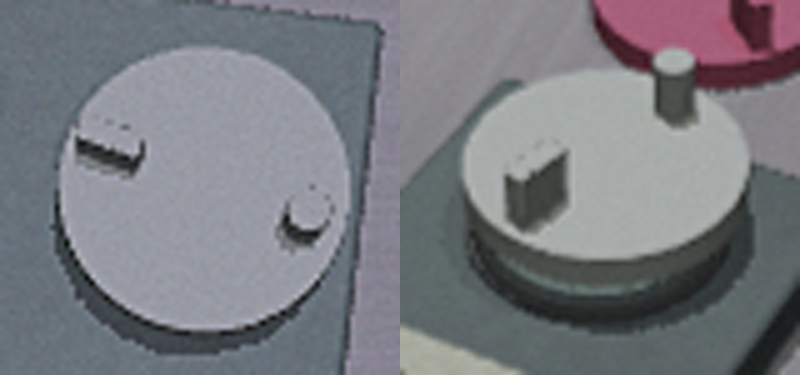

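The crop confirms it: a white lid on the dish, with the bar at top-view (322,218) and the knob at (362,232). I'll triangulate those points and fit the lid outline.

```bash
cat > fit.py <<'E'
from h import *
from scipy.optimize import least_squares
def outline(p,x,y,z,r=67):
    a=np.linspace(0,2*np.pi,180,endpoint=False)
    return np.array([proj(p,[x+r*np.cos(t),y+r*np.sin(t),z]) for t in a])
E
python3 - <<'E'
from fit import *
T=viewer.camera('top');S=viewer.camera('side')
t=lambda u,v:(300+u/5-.4,190+v/5-.4); s=lambda u,v:(265+(u-400)/5-.4,175+v/5-.4)
for n,a,b in(('knob',t(311,208),s(675,62)),('bar',t(110,142),s(537,160)),('lid',t(205,188),s(606,165))):
    ra,rb=ray(T,a),ray(S,b);X=tri([ra,rb]);print(n,X.round(1),'reproj',(proj(T,X)-a).round(1),(proj(S,X)-b).round(1), 'top@z',atz(T,a,78 if n=='lid' else 109).round(1),'side@z',atz(S,b,78 if n=='lid' else 109).round(1))
X=np.array([560,-23,78.])
print('px/mm',proj(T,X+[10,0,0])-proj(T,X),proj(T,X+[0,10,0])-proj(T,X),proj(S,X+[10,0,0])-proj(S,X),proj(S,X+[0,10,0])-proj(S,X),proj(S,X+[0,0,10])-proj(S,X))
o,_=ray(T,(0,0));print('cams',o.round(),ray(S,(0,0))[0].round())
# tip-edge ellipse fit with colour mask
for n,p,c in(('top',T,(341,228)),('side',S,(306,210))):
    g=cv2.cvtColor(p['frame'],cv2.COLOR_BGR2GRAY); x,y=c
    print(n,[int(v) for v in g[y,x-45:x+45:3]])
E
```

```text
knob [545.4 -68.  105.7] reproj [0.  0.2] [-0.1 -0. ] top@z [545.  -67.6 109. ] side@z [543.7 -64.1 109. ]
bar [577.8  20.7 107.9] reproj [-0.1 -0.5] [0.4 0.1] top@z [576.4  20.5 109. ] side@z [578.3  21.8 109. ]
lid [562.9 -22.7  73.7] reproj [-0. -0.] [0. 0.] top@z [561.9 -22.5  78. ] side@z [561.2 -18.2  78. ]
px/mm [-0.10238851 -4.26844317] [-4.38711367  0.06767491] [-4.01547042 -0.95650952] [-1.52964044  2.68554737] [-0.06796049 -3.25848086]
cams [ 339.   22. 1056.] [235. 801. 853.]
top [132, 110, 115, 111, 110, 70, 153, 157, 155, 153, 153, 154, 154, 155, 155, 152, 152, 154, 157, 154, 157, 158, 161, 149, 155, 97, 130, 136, 135, 133]
side [134, 135, 103, 102, 104, 102, 173, 171, 154, 160, 67, 69, 77, 169, 170, 170, 172, 170, 171, 169, 169, 173, 170, 170, 166, 96, 93, 89, 129, 138]
```

```bash
cat > plan.py <<'E'
from h import *
def plan(xyz,xang,n):
    """rows to bring measured TCP to xyz, tool down, tool x at world angle xang deg"""
    s=observe();R0=Rn.from_rotvec(s['eef_rot']);p=np.array(s['tool_pos'])
    a=np.radians(xang);x=[np.cos(a),np.sin(a),0];y=[np.sin(a),-np.cos(a),0]
    R1=Rn.from_matrix(np.column_stack([x,y,[0,0,-1]]))
    rv=(R0.inv()*R1).as_rotvec()/n; d=(np.array(xyz)-p)/n
    print('turn/5',(np.degrees(rv)/5).round(3),'steps mm',d.round(1))
    for i in range(n):
        print(((R0*Rn.from_rotvec(rv*i)).inv().apply(d)/60).round(3).tolist())
E
python3 -c "
from plan import *
plan([545.2,-67.2,404.7],70,12)"
```

```text
turn/5 [-0.     0.    -0.812] steps mm [26.5 42.9 -0. ]
[0.672, -0.506, 0.0]
[0.706, -0.457, 0.0]
[0.736, -0.406, 0.0]
[0.763, -0.353, 0.0]
[0.786, -0.298, 0.0]
[0.805, -0.242, 0.0]
[0.82, -0.184, 0.0]
[0.831, -0.126, 0.0]
[0.838, -0.066, 0.0]
[0.841, -0.007, 0.0]
[0.839, 0.053, 0.0]
[0.833, 0.112, 0.0]
```

Request:
jog_arm(
  motion=[
    [[0.672,-0.506,0],[0,0,-0.812]],
    [[0.706,-0.457,0],[0,0,-0.812]],
    [[0.736,-0.406,0],[0,0,-0.812]],
    [[0.763,-0.353,0],[0,0,-0.812]],
    [[0.786,-0.298,0],[0,0,-0.812]],
    [[0.805,-0.242,0],[0,0,-0.812]],
    [[0.82,-0.184,0],[0,0,-0.812]],
    [[0.831,-0.126,0],[0,0,-0.812]],
    [[0.838,-0.066,0],[0,0,-0.812]],
    [[0.841,-0.007,0],[0,0,-0.812]],
    [[0.839,0.053,0],[0,0,-0.812]],
    [[0.833,0.112,0],[0,0,-0.812]],
  ],
  fingers=0.3,
  force=25,
)

```text
clock: 2.7
tool_pos: [545.7, -65.7, 405.0]
eef_rot: [2.57, 1.805, 0.001]
ft_force: [-0.1, -0.5, -0.5]
width: 0.7
finger_force: 0.0
```

Request:
jog_arm(
  motion=[
    [[0,0,0.8],[0,0,0]],
    [[0,0,0.7],[0,0,0]],
    [[0,0,0],[0,0,0]],
  ],
)

```text
clock: 3.08
tool_pos: [543.6, -66.7, 310.6]
eef_rot: [-2.567, -1.799, 0.009]
ft_force: [-0.1, 0.6, 0.4]
width: 0.7
finger_force: 0.0
```

Run:
```python
from plan import *
S=viewer.camera('side');T=viewer.camera('top')
f=lambda i:cv2.resize(i,(400,375),interpolation=cv2.INTER_CUBIC)
cv2.imwrite('pics/c1.png',np.hstack([f(T['frame'][180:255,310:390]),f(S['frame'][150:225,265:345])]))
plan([545.2,-67.2,255],70,4); s=observe();print(s['clock'],s['tool_pos'],s['eef_rot'],s['width'])
```

```text
turn/5 [ 0.003 -0.     0.001] steps mm [ -0.    0.1 -15.2]
[0.001, -0.001, 0.253]
[0.001, -0.001, 0.253]
[0.001, -0.001, 0.253]
[0.001, -0.001, 0.253]
3.175 [545.39773835 -67.43831834 315.81558159] [2.57267976e+00 1.80178538e+00 1.02335303e-03] 0.700320895990205
```

View pics/c1.png

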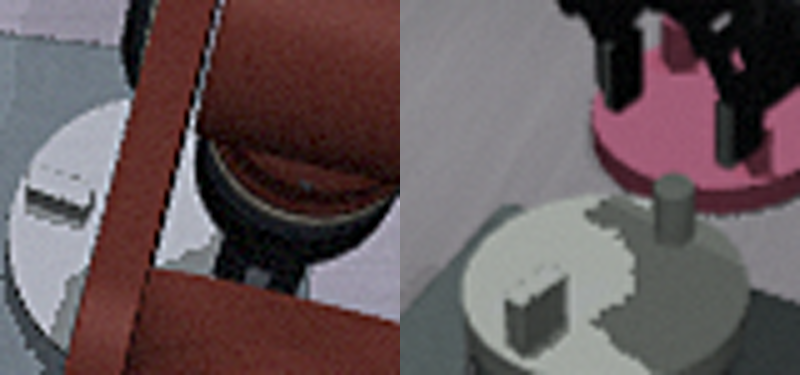

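The finger midpoint at crop (676,132) lies straight above the knob at (675,185), so it's aligned. I'll descend and grip.

Request:
jog_arm(
  motion=[
    [[0,0,0.25],[0,0,0]],
    [[0,0,0.25],[0,0,0]],
    [[0,0,0.25],[0,0,0]],
    [[0,0,0.13],[0,0,0]],
    [[0,0,0.13],[0,0,0]],
    [[0,0,0],[0,0,0]],
    [[0,0,0],[0,0,0]],
  ],
)

```text
clock: 4.05
tool_pos: [545.3, -67.3, 254.5]
eef_rot: [2.573, 1.802, 0.001]
ft_force: [0.2, 0.8, 0.2]
width: 0.697
finger_force: 0.0
```

Request:
jog_arm(
  motion=[
    [[0,0,0],[0,0,0]],
    [[0,0,0],[0,0,0]],
    [[0,0,0],[0,0,0]],
    [[0,0,0],[0,0,0]],
    [[0,0,0],[0,0,0]],
    [[0,0,0],[0,0,0]],
  ],
  fingers=1,
  force=25,
)

```text
clock: 4.8
tool_pos: [545.2, -67.3, 254.6]
eef_rot: [2.573, 1.802, 0.001]
ft_force: [-0.5, 0.0, 3.7]
width: 0.222
finger_force: 24.7
```

Run:
```python
from plan import *
s=observe();print({k:np.round(s[k],2) for k in('clock','tool_pos','eef_rot','ft_force','ft_torque','width','finger_force')})
for sg,rx in((-1,103),(-1,106)):
  for d in (0.8,):
    r=np.array([rx,0,s['tool_pos'][2]-74]);R=Rn.from_rotvec([0,np.radians(sg*d),0])
    print(rx,(r-R.apply(r)).round(3),((r-R.apply(r))/60).round(4), 'per row turn',sg*d/5)
```

```text
{'clock': np.float64(4.8), 'tool_pos': array([545.24, -67.29, 254.56]), 'eef_rot': array([2.57, 1.8 , 0.  ]), 'ft_force': array([-0.46,  0.04,  3.7 ]), 'ft_torque': array([0.03, 0.16, 0.04]), 'width': np.float64(0.22), 'finger_force': np.float64(24.7)}
103 [ 2.531  0.    -1.421] [ 0.0422  0.     -0.0237] per row turn -0.16
106 [ 2.531  0.    -1.462] [ 0.0422  0.     -0.0244] per row turn -0.16
```

Request:
jog_arm(
  motion=[
    [[0.042,0,-0.024],[0,-0.16,0]],
    [[0.042,0,-0.024],[0,-0.16,0]],
    [[0.042,0,-0.024],[0,-0.16,0]],
    [[0.042,0,-0.024],[0,-0.16,0]],
    [[0.042,0,-0.024],[0,-0.16,0]],
  ],
)

```text
clock: 5.42
tool_pos: [549.5, -55.0, 261.0]
eef_rot: [2.539, 1.779, -0.09]
ft_force: [0.2, -2.1, -0.0]
width: 0.221
finger_force: 24.4
```

Run:
```python
from plan import *
S=viewer.camera('side')
cv2.imwrite('pics/c2.png',cv2.resize(S['frame'][160:250,250:370],(800,600),interpolation=cv2.INTER_CUBIC))
s=observe();print({k:np.round(s[k],2) for k in('clock','tool_pos','eef_rot','ft_force','ft_torque','width','finger_force')})
```

```text
{'clock': np.float64(5.48), 'tool_pos': array([549.6 , -54.79, 261.16]), 'eef_rot': array([ 2.54,  1.78, -0.09]), 'ft_force': array([-0.65, -0.29, -0.17]), 'ft_torque': array([-0.06, -0.02, -0.01]), 'width': np.float64(0.22), 'finger_force': np.float64(24.45)}
```

View pics/c2.png

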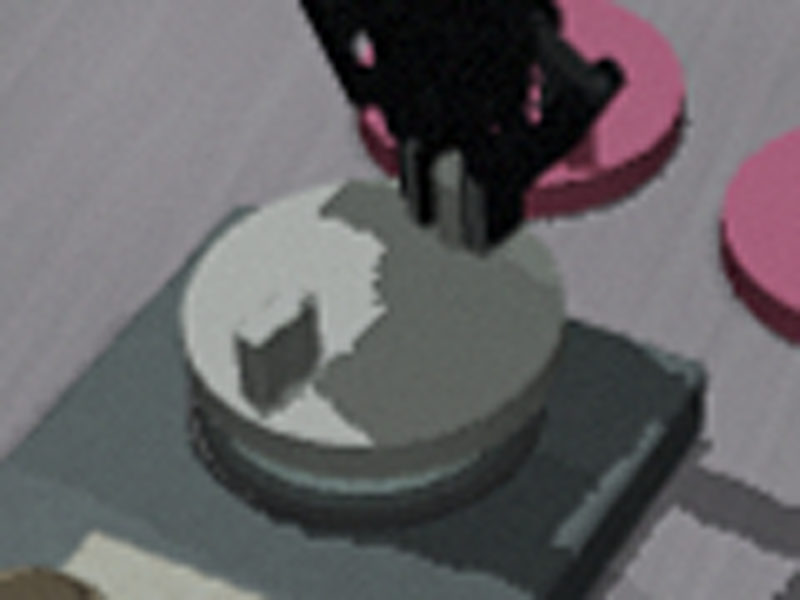

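The lid is tilting with the bar edge down: the right edge at crop (560,330) has risen and forces are low. I'll continue to 9.6° and hold.

Request:
jog_arm(
  motion=[
    [[0.042,0,-0.024],[0,-0.16,0]],
    [[0.042,0,-0.024],[0,-0.16,0]],
    [[0.042,0,-0.024],[0,-0.16,0]],
    [[0.042,0,-0.024],[0,-0.16,0]],
    [[0.042,0,-0.024],[0,-0.16,0]],
    [[0.042,0,-0.024],[0,-0.16,0]],
    [[0.042,0,-0.024],[0,-0.16,0]],
    [[0,0,0],[0,0,0]],
  ],
)

```text
clock: 6.48
tool_pos: [556.0, -37.3, 269.0]
eef_rot: [2.488, 1.744, -0.208]
ft_force: [1.8, 2.5, -0.8]
width: 0.227
finger_force: 24.4
```

Run:
```python
from plan import *
S=viewer.camera('side')
cv2.imwrite('pics/c3.png',cv2.resize(S['frame'][160:250,250:370],(800,600),interpolation=cv2.INTER_CUBIC))
s=observe();print({k:np.round(s[k],2) for k in('clock','tool_pos','eef_rot','ft_force','ft_torque','width','finger_force')})
```

```text
{'clock': np.float64(6.52), 'tool_pos': array([555.95, -37.39, 269.  ]), 'eef_rot': array([ 2.49,  1.74, -0.21]), 'ft_force': array([ 3.24,  3.52, -2.28]), 'ft_torque': array([ 0.78, -0.54,  0.03]), 'width': np.float64(0.22), 'finger_force': np.float64(24.41)}
```

View pics/c3.png

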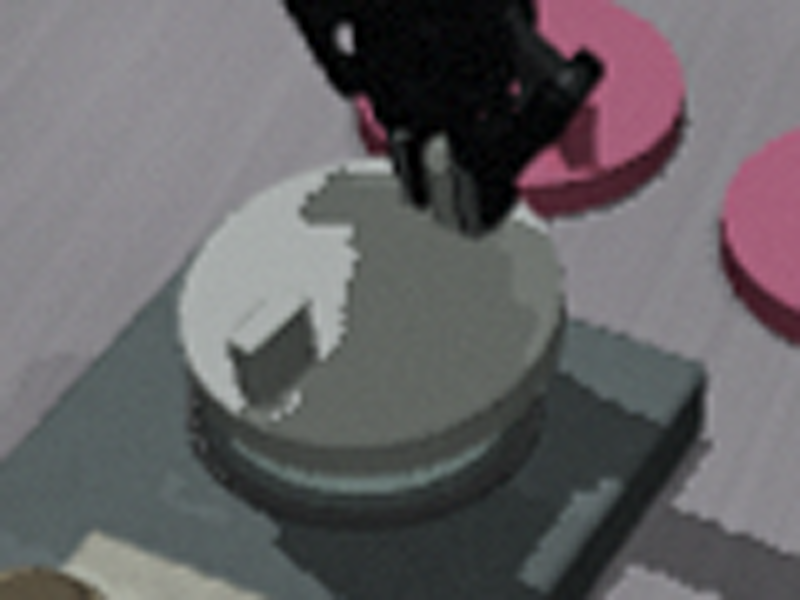

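The knob edge is now clear (right edge at crop (560,310)) while the bar edge still sits on the dish at (200,400). I'll hold, then lower with the inverse motion.

Request:
jog_arm(
  motion=[
    [[0,0,0],[0,0,0]],
    [[0,0,0],[0,0,0]],
    [[0,0,0],[0,0,0]],
    [[0,0,0],[0,0,0]],
    [[0,0,0],[0,0,0]],
    [[0,0,0],[0,0,0]],
    [[0,0,0],[0,0,0]],
  ],
)

```text
clock: 7.4
tool_pos: [555.9, -37.5, 268.9]
eef_rot: [2.489, 1.743, -0.207]
ft_force: [4.3, 4.7, -1.3]
width: 0.227
finger_force: 24.4
```

Request:
jog_arm(
  motion=[
    [[-0.0417,0,0.0246],[0,0.16,0]],
    [[-0.0417,0,0.0246],[0,0.16,0]],
    [[-0.0417,0,0.0246],[0,0.16,0]],
    [[-0.0417,0,0.0246],[0,0.16,0]],
    [[-0.0417,0,0.0246],[0,0.16,0]],
    [[-0.0417,0,0.0246],[0,0.16,0]],
    [[-0.0417,0,0.0246],[0,0.16,0]],
    [[-0.0417,0,0.0246],[0,0.16,0]],
    [[-0.0417,0,0.0246],[0,0.16,0]],
  ],
)

```text
clock: 8.52
tool_pos: [547.5, -60.5, 258.2]
eef_rot: [2.553, 1.789, -0.054]
ft_force: [0.8, 0.0, 0.8]
width: 0.227
finger_force: 24.5
```

Request:
jog_arm(
  motion=[
    [[-0.0208,0,0.0123],[0,0.08,0]],
    [[-0.0208,0,0.0123],[0,0.08,0]],
    [[-0.0208,0,0.0123],[0,0.08,0]],
    [[-0.0208,0,0.0123],[0,0.08,0]],
    [[-0.0208,0,0.0123],[0,0.08,0]],
    [[-0.0208,0,0.0123],[0,0.08,0]],
    [[0,0,0],[0,0,0]],
  ],
)

```text
clock: 9.4
tool_pos: [545.1, -67.2, 254.6]
eef_rot: [-2.573, -1.802, -0.0]
ft_force: [-2.9, 1.0, 5.5]
width: 0.226
finger_force: 24.9
```

Request:
jog_arm(
  motion=[
    [[0,0,0],[0,0,0]],
    [[0,0,0],[0,0,0]],
    [[0,0,0],[0,0,0]],
    [[0,0,-0.1],[0,0,0]],
    [[0,0,-0.4],[0,0,0]],
    [[0,0,-0.5],[0,0,0]],
    [[0.4,0,0],[0,0,0]],
    [[0.5,0,0],[0,0,0]],
    [[0.4,0,0],[0,0,0]],
    [[0.267,0,0],[0,0,0]],
    [[0,0,0],[0,0,0]],
    [[0,0,0],[0,0,0]],
  ],
  fingers=0.4,
)

```text
clock: 10.9
tool_pos: [577.1, 20.7, 314.0]
eef_rot: [2.573, 1.802, -0.001]
ft_force: [-0.0, -0.7, 0.6]
width: 0.6
finger_force: 0.0
```

Run:
```python
from plan import *
S=viewer.camera('side')
cv2.imwrite('pics/c4.png',cv2.resize(S['frame'][130:250,230:390],(800,600),interpolation=cv2.INTER_CUBIC))
s=observe();print({k:np.round(s[k],2) for k in('clock','tool_pos','eef_rot','ft_force','width')})
```

```text
{'clock': np.float64(10.95), 'tool_pos': array([577.05,  20.5 , 314.03]), 'eef_rot': array([ 2.57,  1.8 , -0.  ]), 'ft_force': array([-0.68, -0.65, -0.24]), 'width': np.float64(0.6)}
```

View pics/c4.png

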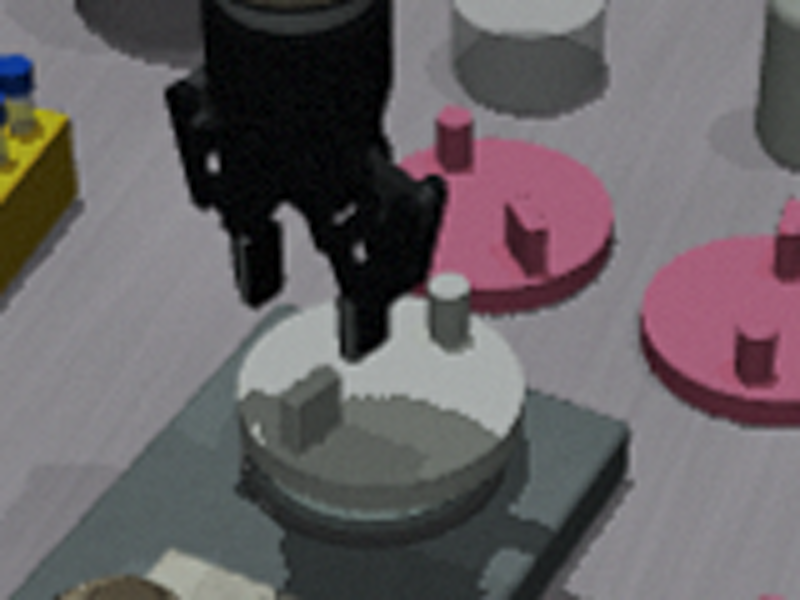

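The lid sits flat with the fingers above the bar: tips at crop (258,295) and (358,355), bar at (312,385). I'll descend and grip.

Request:
jog_arm(
  motion=[
    [[0,0,0.25],[0,0,0]],
    [[0,0,0.25],[0,0,0]],
    [[0,0,0.25],[0,0,0]],
    [[0,0,0.11],[0,0,0]],
    [[0,0,0.1],[0,0,0]],
    [[0,0,0],[0,0,0]],
    [[0,0,0],[0,0,0]],
  ],
)

```text
clock: 11.82
tool_pos: [577.5, 21.1, 257.0]
eef_rot: [2.572, 1.802, 0.001]
ft_force: [0.6, -0.6, -0.7]
width: 0.599
finger_force: 0.0
```

Request:
jog_arm(
  motion=[
    [[0,0,0],[0,0,0]],
    [[0,0,0],[0,0,0]],
    [[0,0,0],[0,0,0]],
    [[0,0,0],[0,0,0]],
    [[0,0,0],[0,0,0]],
    [[0,0,0],[0,0,0]],
  ],
  fingers=1,
)

```text
clock: 12.58
tool_pos: [577.4, 21.1, 257.0]
eef_rot: [2.573, 1.802, 0.001]
ft_force: [0.8, -0.4, 4.6]
width: 0.136
finger_force: 27.6
```

Request:
jog_arm(
  motion=[
    [[-0.0427,0,-0.0225],[0,0.16,0]],
    [[-0.0427,0,-0.0225],[0,0.16,0]],
    [[-0.0427,0,-0.0225],[0,0.16,0]],
    [[-0.0427,0,-0.0225],[0,0.16,0]],
    [[-0.0427,0,-0.0225],[0,0.16,0]],
  ],
)

```text
clock: 13.2
tool_pos: [572.7, 8.7, 263.0]
eef_rot: [-2.539, -1.778, -0.09]
ft_force: [2.7, 1.6, 2.8]
width: 0.131
finger_force: 27.4
```

Request:
jog_arm(
  motion=[
    [[-0.0427,0,-0.0225],[0,0.16,0]],
    [[-0.0427,0,-0.0225],[0,0.16,0]],
    [[-0.0427,0,-0.0225],[0,0.16,0]],
    [[-0.0427,0,-0.0225],[0,0.16,0]],
    [[-0.0427,0,-0.0225],[0,0.16,0]],
    [[-0.0427,0,-0.0225],[0,0.16,0]],
    [[-0.0427,0,-0.0225],[0,0.16,0]],
    [[-0.0427,0,-0.0225],[0,0.16,0]],
  ],
)

```text
clock: 14.2
tool_pos: [565.3, -11.6, 271.2]
eef_rot: [-2.481, -1.738, -0.227]
ft_force: [0.5, 0.5, 2.6]
width: 0.133
finger_force: 27.5
```

Run:
```python
from plan import *
S=viewer.camera('side')
cv2.imwrite('pics/c5.png',cv2.resize(S['frame'][160:250,250:370],(800,600),interpolation=cv2.INTER_CUBIC))
s=observe();print({k:np.round(s[k],2) for k in('clock','tool_pos','eef_rot','ft_force','ft_torque','width','finger_force')})
```

```text
{'clock': np.float64(14.25), 'tool_pos': array([565.22, -11.85, 271.22]), 'eef_rot': array([-2.48, -1.74, -0.23]), 'ft_force': array([ 1.23, -0.19,  2.6 ]), 'ft_torque': array([-0.16, -0.04,  0.05]), 'width': np.float64(0.13), 'finger_force': np.float64(27.4)}
```

View pics/c5.png

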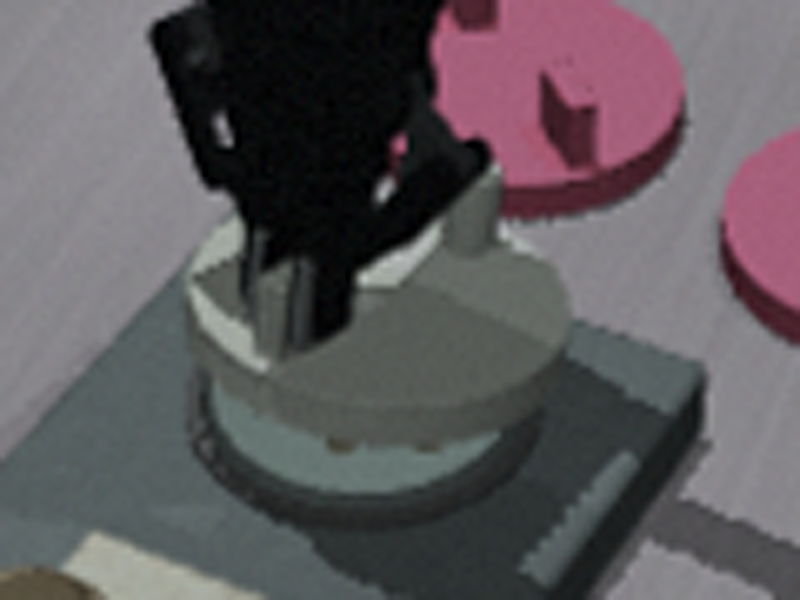

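The bar edge is clear: the dish wall shows under the lid at crop (330,440), and the knob side stays down. I'll hold for a second, then lower gently.

Request:
jog_arm(
  motion=[
    [[0,0,0],[0,0,0]],
    [[0,0,0],[0,0,0]],
    [[0,0,0],[0,0,0]],
    [[0,0,0],[0,0,0]],
    [[0,0,0],[0,0,0]],
    [[0,0,0],[0,0,0]],
    [[0,0,0],[0,0,0]],
  ],
)

```text
clock: 15.12
tool_pos: [565.3, -11.5, 271.0]
eef_rot: [-2.481, -1.738, -0.225]
ft_force: [0.7, -1.3, 1.4]
width: 0.133
finger_force: 27.4
```

Request:
jog_arm(
  motion=[
    [[0.0424,0,0.0231],[0,-0.16,0]],
    [[0.0424,0,0.0231],[0,-0.16,0]],
    [[0.0424,0,0.0231],[0,-0.16,0]],
    [[0.0424,0,0.0231],[0,-0.16,0]],
    [[0.0424,0,0.0231],[0,-0.16,0]],
    [[0.0424,0,0.0231],[0,-0.16,0]],
    [[0.0424,0,0.0231],[0,-0.16,0]],
    [[0.0424,0,0.0231],[0,-0.16,0]],
    [[0.0424,0,0.0231],[0,-0.16,0]],
    [[0.0424,0,0.0231],[0,-0.16,0]],
  ],
)

```text
clock: 16.38
tool_pos: [574.6, 14.1, 260.4]
eef_rot: [-2.553, -1.789, -0.053]
ft_force: [0.2, 0.5, 0.6]
width: 0.132
finger_force: 27.2
```

Request:
jog_arm(
  motion=[
    [[0.0212,0,0.0115],[0,-0.08,0]],
    [[0.0212,0,0.0115],[0,-0.08,0]],
    [[0.0212,0,0.0115],[0,-0.08,0]],
    [[0.0212,0,0.0115],[0,-0.08,0]],
    [[0.0212,0,0.0115],[0,-0.08,0]],
    [[0.0212,0,0.0115],[0,-0.08,0]],
    [[0,0,0],[0,0,0]],
  ],
)

```text
clock: 17.25
tool_pos: [577.4, 21.2, 257.0]
eef_rot: [2.573, 1.803, 0.0]
ft_force: [-0.7, 1.1, 5.6]
width: 0.138
finger_force: 27.7
```

Both airings are done. Next I'll find the dish centre by feel, sliding the held lid in small steps until the skirt touches.

Request:
jog_arm(
  motion=[
    [[0,0,-0.008],[0,0,0]],
    [[-0.017,0,0],[0,0,0]],
    [[0,0,0],[0,0,0]],
  ],
)

```text
clock: 17.62
tool_pos: [577.0, 20.7, 257.0]
eef_rot: [-2.572, -1.802, -0.004]
ft_force: [2.5, 4.5, 2.1]
width: 0.135
finger_force: 27.3
```

Request:
jog_arm(
  motion=[
    [[-0.017,0,0],[0,0,0]],
    [[0,0,0],[0,0,0]],
  ],
)

```text
clock: 17.88
tool_pos: [576.8, 20.3, 257.0]
eef_rot: [-2.571, -1.802, -0.006]
ft_force: [3.9, 7.5, 1.1]
width: 0.133
finger_force: 27.2
```

Request:
jog_arm(
  motion=[
    [[-0.017,0,0],[0,0,0]],
    [[0,0,0],[0,0,0]],
  ],
)

```text
clock: 18.12
tool_pos: [576.6, 19.9, 257.0]
eef_rot: [-2.571, -1.802, -0.009]
ft_force: [4.2, 11.1, 0.1]
width: 0.137
finger_force: 27.1
```

Contact in -X sits at about zero displacement. Next is the other side.

Request:
jog_arm(
  motion=[
    [[0.05,0,0],[0,0,0]],
    [[0.05,0,0],[0,0,0]],
    [[0.05,0,0],[0,0,0]],
    [[0.033,0,0],[0,0,0]],
    [[0,0,0],[0,0,0]],
  ],
)

```text
clock: 18.75
tool_pos: [579.9, 28.5, 257.0]
eef_rot: [2.573, 1.802, -0.0]
ft_force: [-0.7, -2.0, 3.9]
width: 0.135
finger_force: 27.6
```

Request:
jog_arm(
  motion=[
    [[0.025,0,0],[0,0,0]],
    [[0,0,0],[0,0,0]],
  ],
)

```text
clock: 19.0
tool_pos: [580.3, 29.3, 257.0]
eef_rot: [2.572, 1.802, -0.003]
ft_force: [-2.1, -6.1, 3.8]
width: 0.137
finger_force: 27.7
```

Request:
jog_arm(
  motion=[
    [[0.025,0,0],[0,0,0]],
    [[0,0,0],[0,0,0]],
  ],
)

```text
clock: 19.25
tool_pos: [580.6, 29.9, 257.0]
eef_rot: [2.571, 1.801, -0.007]
ft_force: [-3.6, -10.4, 4.6]
width: 0.134
finger_force: 27.9
```

Request:
jog_arm(
  motion=[
    [[0.025,0,0],[0,0,0]],
    [[0,0,0],[0,0,0]],
  ],
)

```text
clock: 19.5
tool_pos: [581.0, 30.5, 257.0]
eef_rot: [2.57, 1.8, -0.011]
ft_force: [-5.0, -14.8, 6.5]
width: 0.135
finger_force: 28.0
```

Request:
jog_arm(
  motion=[
    [[-0.05,0,0],[0,0,0]],
    [[-0.05,0,0],[0,0,0]],
    [[-0.043,0,0],[0,0,0]],
    [[0,0,0],[0,0,0]],
    [[0,0,0],[0,0,0]],
  ],
)

```text
clock: 20.12
tool_pos: [578.5, 25.1, 257.0]
eef_rot: [-2.572, -1.802, -0.001]
ft_force: [0.9, 3.0, 2.7]
width: 0.135
finger_force: 27.5
```

Request:
jog_arm(
  motion=[
    [[0,0.033,0],[0,0,0]],
    [[0,0,0],[0,0,0]],
  ],
)

```text
clock: 20.38
tool_pos: [580.2, 24.2, 257.0]
eef_rot: [-2.572, -1.802, 0.002]
ft_force: [-3.2, 1.9, 4.6]
width: 0.134
finger_force: 27.9
```

Request:
jog_arm(
  motion=[
    [[0,0.033,0],[0,0,0]],
    [[0,0,0],[0,0,0]],
  ],
)

```text
clock: 20.62
tool_pos: [582.0, 23.4, 257.0]
eef_rot: [-2.572, -1.802, 0.003]
ft_force: [-2.8, 1.7, 4.9]
width: 0.136
finger_force: 27.9
```

Run:
```python
from plan import *
T=viewer.camera('top');S=viewer.camera('side')
f=lambda i:cv2.resize(i,(400,375),interpolation=cv2.INTER_CUBIC)
cv2.imwrite('pics/c6.png',cv2.resize(S['frame'][160:250,250:370],(800,600),interpolation=cv2.INTER_CUBIC))
s=observe();print({k:np.round(s[k],2) for k in('clock','tool_pos','eef_rot','ft_force','ft_torque','width')})
```

```text
{'clock': np.float64(20.72), 'tool_pos': array([582.  ,  23.35, 256.95]), 'eef_rot': array([-2.57, -1.8 ,  0.  ]), 'ft_force': array([-2.14,  0.8 ,  5.94]), 'ft_torque': array([0.32, 0.31, 0.02]), 'width': np.float64(0.14)}
```

View pics/c6.png

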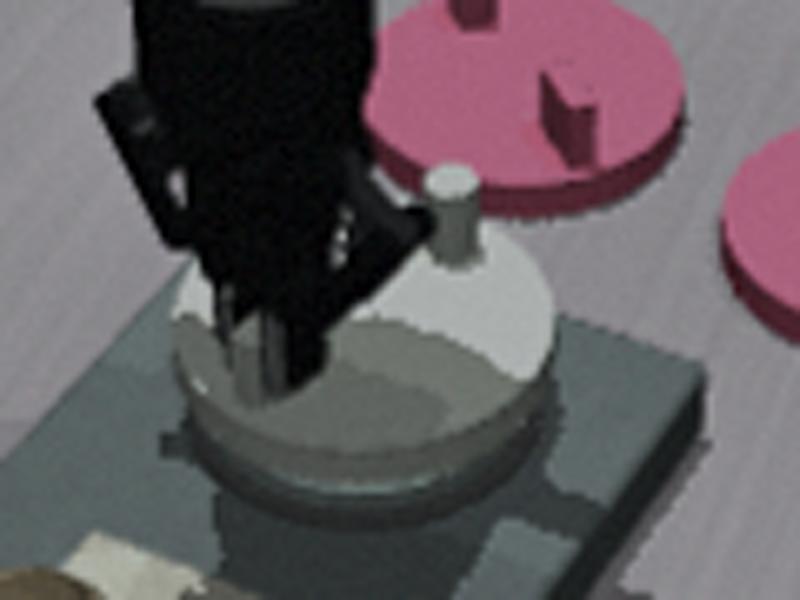

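The lid slides freely in +y, with only about 3 N of friction and no contact yet. I'll continue.

Request:
jog_arm(
  motion=[
    [[0,0.033,0],[0,0,0]],
    [[0,0,0],[0,0,0]],
  ],
)

```text
clock: 20.98
tool_pos: [583.9, 22.6, 257.0]
eef_rot: [-2.572, -1.802, 0.003]
ft_force: [-3.2, 1.6, 5.1]
width: 0.137
finger_force: 27.9
```

Request:
jog_arm(
  motion=[
    [[0,0.033,0],[0,0,0]],
    [[0,0,0],[0,0,0]],
  ],
)

```text
clock: 21.22
tool_pos: [585.7, 21.9, 257.0]
eef_rot: [-2.572, -1.802, 0.003]
ft_force: [-2.8, 0.1, 5.7]
width: 0.137
finger_force: 27.9
```

Request:
jog_arm(
  motion=[
    [[0,0.033,0],[0,0,0]],
    [[0,0,0],[0,0,0]],
  ],
)

```text
clock: 21.48
tool_pos: [587.4, 21.3, 257.0]
eef_rot: [-2.572, -1.802, 0.004]
ft_force: [-4.8, 1.5, 6.4]
width: 0.135
finger_force: 28.0
```

Request:
jog_arm(
  motion=[
    [[0,0.025,0],[0,0,0]],
    [[0,0,0],[0,0,0]],
  ],
)

```text
clock: 21.72
tool_pos: [588.1, 21.1, 257.0]
eef_rot: [-2.57, -1.8, 0.008]
ft_force: [-9.8, 2.5, 10.3]
width: 0.136
finger_force: 28.6
```

Request:
jog_arm(
  motion=[
    [[0,0.025,0],[0,0,0]],
    [[0,0,0],[0,0,0]],
  ],
)

```text
clock: 21.98
tool_pos: [588.9, 20.9, 257.0]
eef_rot: [-2.567, -1.798, 0.011]
ft_force: [-14.5, 4.4, 14.1]
width: 0.131
finger_force: 29.3
```

Run:
```python
from plan import *
s=observe();print({k:np.round(s[k],2) for k in('clock','tool_pos','eef_rot','ft_force','ft_torque','width')})
```

```text
{'clock': np.float64(21.98), 'tool_pos': array([588.87,  20.95, 257.01]), 'eef_rot': array([-2.57, -1.8 ,  0.01]), 'ft_force': array([-14.49,   4.41,  14.11]), 'ft_torque': array([ 0.57,  2.1 , -0.17]), 'width': np.float64(0.13)}
```

Request:
jog_arm(
  motion=[
    [[0,-0.05,0],[0,0,0]],
    [[0,-0.05,0],[0,0,0]],
    [[0,-0.05,0],[0,0,0]],
    [[0,-0.05,0],[0,0,0]],
    [[0,-0.05,0],[0,0,0]],
    [[0,0,0],[0,0,0]],
  ],
)

```text
clock: 22.72
tool_pos: [576.6, 25.3, 257.0]
eef_rot: [2.572, 1.802, 0.001]
ft_force: [3.5, -1.5, 1.2]
width: 0.135
finger_force: 27.2
```

Request:
jog_arm(
  motion=[
    [[0,-0.025,0],[0,0,0]],
    [[0,0,0],[0,0,0]],
  ],
)

```text
clock: 22.98
tool_pos: [575.8, 25.4, 257.0]
eef_rot: [2.57, 1.801, 0.003]
ft_force: [7.0, -3.2, -2.2]
width: 0.133
finger_force: 26.9
```

Request:
jog_arm(
  motion=[
    [[0,-0.025,0],[0,0,0]],
    [[0,0,0],[0,0,0]],
  ],
)

```text
clock: 23.22
tool_pos: [575.0, 25.6, 257.3]
eef_rot: [2.567, 1.8, 0.006]
ft_force: [10.8, -5.6, -3.8]
width: 0.136
finger_force: 27.2
```

Request:
jog_arm(
  motion=[
    [[0,-0.025,0],[0,0,0]],
    [[0,0,0],[0,0,0]],
  ],
)

```text
clock: 23.48
tool_pos: [574.1, 25.7, 257.5]
eef_rot: [2.565, 1.799, 0.008]
ft_force: [13.6, -7.3, -5.3]
width: 0.138
finger_force: 28.6
```

Request:
jog_arm(
  motion=[
    [[0,0.05,0],[0,0,0]],
    [[0,0.05,0],[0,0,0]],
    [[0,0.05,0],[0,0,0]],
    [[0,0.024,0],[0,0,0]],
    [[0.04,0,0],[0,0,0]],
    [[0.05,0,0],[0,0,0]],
    [[0,0,0],[0,0,0]],
  ],
)

```text
clock: 24.35
tool_pos: [583.8, 28.6, 257.0]
eef_rot: [-2.572, -1.802, 0.002]
ft_force: [-2.2, -2.4, 5.4]
width: 0.134
finger_force: 27.8
```

Request:
jog_arm(
  motion=[
    [[0.025,0,0],[0,0,0]],
    [[0,0,0],[0,0,0]],
  ],
)

```text
clock: 24.6
tool_pos: [584.1, 29.3, 256.9]
eef_rot: [2.573, 1.802, -0.005]
ft_force: [-2.9, -5.9, 6.0]
width: 0.134
finger_force: 27.9
```

Request:
jog_arm(
  motion=[
    [[0.025,0,0],[0,0,0]],
    [[0,0,0],[0,0,0]],
  ],
)

```text
clock: 24.85
tool_pos: [584.5, 29.9, 257.0]
eef_rot: [2.572, 1.802, -0.009]
ft_force: [-5.0, -8.7, 6.3]
width: 0.134
finger_force: 28.1
```

Request:
jog_arm(
  motion=[
    [[-0.05,0,0],[0,0,0]],
    [[-0.05,0,0],[0,0,0]],
    [[-0.05,0,0],[0,0,0]],
    [[-0.05,0,0],[0,0,0]],
    [[-0.05,0,0],[0,0,0]],
    [[0,0,0],[0,0,0]],
  ],
)

```text
clock: 25.6
tool_pos: [580.0, 18.0, 257.0]
eef_rot: [-2.572, -1.801, -0.005]
ft_force: [3.2, 7.0, 1.8]
width: 0.132
finger_force: 27.4
```

Request:
jog_arm(
  motion=[
    [[-0.025,0,0],[0,0,0]],
    [[0,0,0],[0,0,0]],
  ],
)

```text
clock: 25.85
tool_pos: [579.8, 17.5, 257.0]
eef_rot: [-2.571, -1.801, -0.009]
ft_force: [5.5, 11.5, 1.6]
width: 0.137
finger_force: 27.2
```

Request:
jog_arm(
  motion=[
    [[-0.025,0,0],[0,0,0]],
    [[0,0,0],[0,0,0]],
  ],
)

```text
clock: 26.1
tool_pos: [579.5, 17.0, 257.1]
eef_rot: [-2.569, -1.8, -0.013]
ft_force: [8.0, 16.4, 0.1]
width: 0.135
finger_force: 27.1
```

Both probes agree on the centre: x ≈ 3.9, y ≈ 3.85 in commanded mm. I'll relieve the down-pressure, go there and check the residual force.

Request:
jog_arm(
  motion=[
    [[0,0,-0.007],[0,0,0]],
    [[0.05,0,0],[0,0,0]],
    [[0.05,0,0],[0,0,0]],
    [[0.05,0,0],[0,0,0]],
    [[0.018,0,0],[0,0,0]],
    [[0,0,0],[0,0,0]],
    [[0,0,0],[0,0,0]],
  ],
)

```text
clock: 26.98
tool_pos: [582.1, 23.8, 257.0]
eef_rot: [-2.573, -1.802, 0.001]
ft_force: [-0.0, -1.6, 0.7]
width: 0.131
finger_force: 27.3
```

Run:
```python
from plan import *
R=[]
for i in range(4):
    viewer.camera('side'); s=observe(); R.append(np.r_[s['ft_force'],s['ft_torque'],s['tool_pos']])
m=np.mean(R,0);Q=Rn.from_rotvec(s['eef_rot']).inv();print('tool F',Q.apply(m[:3]).round(2),'T',Q.apply(m[3:6]).round(3),m[6:].round(2),s['eef_rot'],s['clock'])
```

```text
tool F [-1.06 -0.27 -0.49] T [-0.038 -0.093  0.023] [582.11  23.86 256.99] [-2.57272382e+00 -1.80196355e+00  3.92444607e-04] 27.175
```

Request:
jog_arm(
  motion=[
    [[0,0,0],[0,0,0]],
    [[0,0,0],[0,0,0]],
    [[0,0,0],[0,0,0]],
    [[0,0,-0.1],[0,0,0]],
    [[0,0,-0.4],[0,0,0]],
    [[0,0,-0.8],[0,0,0]],
    [[0,0,-0.8],[0,0,0]],
    [[-0.8,0,-0.3],[0,0,0]],
    [[-0.8,0,0],[0,0,0]],
    [[-0.8,0,0],[0,0,0]],
    [[-0.8,0,0],[0,0,0]],
    [[-0.8,0,0],[0,0,0]],
  ],
  fingers=0.5,
)

```text
clock: 28.68
tool_pos: [499.5, -203.0, 402.1]
eef_rot: [2.572, 1.802, 0.001]
ft_force: [-0.2, -0.1, -0.6]
width: 0.502
finger_force: 0.0
```

Request:
jog_arm(
  motion=[
    [[-0.8,0,0],[0,0,0]],
    [[-0.8,0,0],[0,0,0]],
    [[-0.8,0,0],[0,0,0]],
    [[0,0,0],[0,0,0]],
  ],
)

```text
clock: 29.18
tool_pos: [449.9, -339.4, 401.9]
eef_rot: [2.576, 1.796, -0.0]
ft_force: [0.7, -0.7, -0.1]
width: 0.502
finger_force: 0.0
```

Run:
```python
from plan import *
T=viewer.camera('top');S=viewer.camera('side')
f=lambda i:cv2.resize(i,(400,375),interpolation=cv2.INTER_CUBIC)
cv2.imwrite('pics/c7.png',np.hstack([f(T['frame'][190:265,300:380]),f(S['frame'][175:250,265:345])]))
print(observe()['clock'])
for k in('shell','forceps','lid'): print(k,[np.round(r['xyz']).tolist() for r in recognise(k,T)[:1]],[np.round(r['xyz']).tolist() for r in recognise(k,S)[:1]])
```

```text
29.275
shell [[626.0, 140.0, 53.0]] [[624.0, 144.0, 48.0]]
forceps [[531.0, 131.0, 45.0]] [[529.0, 128.0, 42.0]]
lid [[580.0, -238.0, 13.0]] [[413.0, -193.0, 14.0]]
```

View pics/c7.png

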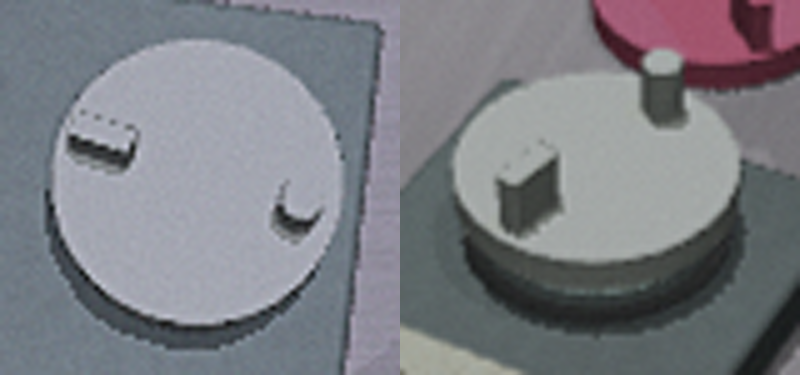

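The lid lies flat, with its outline centred at top-crop (197,182), and the shell and forceps haven't moved. The centre came from symmetric contacts on both axes. The arm is clear, so I'll hand in.

```bash
python3 -c "
from h import *
print(ticket.finish_job())"
```

```text
the job is handed in; nothing more can be done
None
```

I aired the dish at the knob and then at the bar, set the lid down flat and centred it by feel, and handed the job in after about 29 s; I don't have the verdict.

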